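# Make up a pile of three oilstones by the grinder

### The job

The steel holder should carry a pile of exactly three oilstones, all lying flat, and one is in there already. Take out the wooden offcut that lies on it and lay it flat on the bench clear of the holder, then add stones from the wooden rack: they stand on edge there and cannot be turned flat in the holder, so they have to be turned on the bench and taken again across their width. Leave the stones you do not need standing in the rack and all the other things where they are.

Things in the scene. Friction and masses are not known exactly. Their poses are not given: they have to be found in the camera images.
- rack: Fixed plywood rack, 164 (x) by 264 mm (y), left or right of the robot. Origin: centre of its underside, on the bench. Four stones stand on edge in it, lengthwise along its x, 64 mm apart along y, on a floor 8 mm thick. Guides 30 mm above the bench hold only the stones' ends (beyond 50 mm from the middle): the middle is open for fingers. Slots 38 mm wide: no room to tip a stone over in them.
- holder: Fixed steel holder, 168 (x) by 74 mm (y), for stones piled flat, lengthwise along its x. Origin: centre of its underside, on the bench. Base 8 mm thick; four L-shaped corner posts to 106 mm above the bench, with outward flares to 120 mm on the long sides. Inside 150 by 57 mm; a stone on edge has no room to turn flat. The middle 90 mm of both long sides is open for fingers.
- stone0: Grey oilstone bar 140 x 50 x 34 mm, 0.39 to 0.68 kg, all alike. Origin: its centre; x along its length, y through its 34 mm thickness, z up along its 50 mm width as it stands in the rack (so y is upright when it lies flat). At the start it stands on its long narrow edge in the rack, its top 58 mm above the bench, 30 mm clear of the next stone. On the bench it tips over when pushed near its top.
- stone1: Grey oilstone bar 140 x 50 x 34 mm, 0.39 to 0.68 kg, all alike. Origin: its centre; x along its length, y through its 34 mm thickness, z up along its 50 mm width as it stands in the rack (so y is upright when it lies flat). At the start it stands on its long narrow edge in the rack, its top 58 mm above the bench, 30 mm clear of the next stone. On the bench it tips over when pushed near its top.
- stone2: Grey oilstone bar 140 x 50 x 34 mm, 0.39 to 0.68 kg, all alike. Origin: its centre; x along its length, y through its 34 mm thickness, z up along its 50 mm width as it stands in the rack (so y is upright when it lies flat). At the start it stands on its long narrow edge in the rack, its top 58 mm above the bench, 30 mm clear of the next stone. On the bench it tips over when pushed near its top.
- stone3: Grey oilstone bar 140 x 50 x 34 mm, 0.39 to 0.68 kg, all alike. Origin: its centre; x along its length, y through its 34 mm thickness, z up along its 50 mm width as it stands in the rack (so y is upright when it lies flat). At the start it stands on its long narrow edge in the rack, its top 58 mm above the bench, 30 mm clear of the next stone. On the bench it tips over when pushed near its top.
- base_stone: The oilstone already lying flat at the bottom of the holder, same size as the others. Origin at its centre; x along its 140 mm length, y across its 50 mm width, z through its 34 mm thickness. Top 42 mm above the bench.
- offcut: Wooden offcut, 110 x 40 x 24 mm, 0.07 kg, lying flat in the holder on the stone there, its top 66 mm above the bench. Origin: its centre; x along its length, y across its 40 mm width, z up. The bench between holder and rack is clear: 70 mm either side of the line y = 0, from 0.42 to 0.70 m ahead of the robot.
- hammer: Bystander, to be left alone: claw hammer. Origin at the underside (tools lie along their own x).
- screwdriver: Bystander, to be left alone: screwdriver. Origin at the underside (tools lie along their own x).
- wrench: Bystander, to be left alone: open-ended spanner. Origin at the underside (tools lie along their own x).
- brush: Bystander, to be left alone: bench brush. Origin at the underside (tools lie along their own x).
- jar: Bystander, to be left alone: small jar, 48 mm across, 70 mm tall. Origin at the underside (tools lie along their own x).
- cup: Bystander, to be left alone: steel cup, 76 mm across, 85 mm tall. Origin at the underside (tools lie along their own x).
- can: Bystander, to be left alone: grey can, 66 mm across, 120 mm tall. Origin at the underside (tools lie along their own x).

How it is judged:
By the outcome, as a careful person would: the job done as asked, in the order asked, and still so for the second after the job is handed in, with the robot touching nothing.
It also fails if it takes over 72 s, if anything falls off the work surface, if the arm or the gripper's body presses on something with over 40 N, if the wrist force passes 120 N, or if a joint passes its speed limit or range.

### The arm

A 6-joint arm with a two-finger parallel gripper is mounted at the origin on the work surface. World frame = base frame: x ahead of the robot, y to its left, z up, the work surface at z = 0. Lengths are in m, angles in rad, forces in N, time in s.
With the tool pointing down it reaches from about 0.25 to 0.8 m from the base axis. Payload 8.5 kg.
Tool frame: the origin (TCP) lies at the very end of the fingers, on their centre line; the grasp point (between the pads) lies 19 mm behind it; z points along the fingers, y is the direction in which the jaws open and shut (so a half turn about z gives the same grasp; the last joint's range is limited). The gripper opens to 85 mm and grips with 20 to 120 N. Pads are 22 mm wide; open, the fingers measure 114 mm over their backs; the gripper's body (76 mm by 85 mm) begins 54 mm behind the grasp point. The pads swing forward as they close: fully open they stand 13 mm farther back than shut.
Start: joints at [1.121, 0.238, -0.013, 1.319, 0, 1.571], TCP at [0.228, 0.473, 0.231] pointing down, gripper open.
Joint ranges: [-2.66, 2.66], [-1.03, 1.9], [-1.14, 1.46], [-1.82, 2.27], [-1.45, 1.34], [-3.14, 3.14]. Speed limits (rad/s): [2.22, 2.22, 2.79, 3.14, 3.14, 3.14].

### API

Orientations are given as a 3x3 rotation matrix whose columns are the frame's x, y, z axes.
In Python, from cell import robot gives the robot as it stands. Calls block until the motion is done:
- robot.movep(position, orientation): joint-space move of the TCP to a pose.
- robot.move_l(position, attitude=None, velocity=0.15, until_force=None): straight line of the TCP; attitude=None keeps the orientation; velocity is the mean speed in m/s. With until_force (N) it stops when the force on the tool has changed by that much, and returns True; else False.
- robot.goto_joints(angles): joint-space move.
- robot.set_gripper(opening, strength=None): opening from 0.0 (shut) to 1.0 (fully open); strength is the grip in N (None keeps the last); returns when the fingers have stopped.
- robot.dwell(seconds).
- robot.ik(position, orientation): joint angles nearest the present ones, or None.
- robot.grab_frame(name): name is "side" or "top" or "wrist"; returns (picture, depth): 384x512x3 uint8, red, green, blue; 384x512 float32, m along the optical axis (not along the pixel's ray), 0 where there is no reading.
- robot.get_calibration(name): a dict with "camera_matrix" (3x3 intrinsics, pixels), "k1" (the pictures are not rectified: a ray, as slopes to the right and down, at radius r is drawn at 1 + k1 r^2 times it, then the intrinsics apply), "rvec" (rotation vector, rad) and "tvec" (3), from world to camera coordinates, as OpenCV has them. Camera axes: x right, y down, z forward; pixel columns grow to the right and rows downward; lengths in m; the calibration is good to about 2 mm. A picture is of the moment at which its call begins: read the wrist's pose just before it. get_calibration takes no time and is no camera call; for the wrist camera it gives the pose at the moment of the call.
A pose or a line that the arm cannot do raises robot.IKError and nothing moves.
- robot.job_done(): hands the job in, once; it reports no verdict.
Trained networks look in the newest picture that a camera, given by its name, has taken for a name from the list of things; names that differ only in an ending like _2 or _b are one class to them, and where a whole thing is asked for, a point or a joint stands for the part that bears it (a point fixed in the world has none). Each returns a list of dicts, best first, with "score" (0 to 1); they miss things now and then, are a little off and sometimes report something else, mostly with a low value. They report only what shows in the picture. A call takes as long as a camera call.
- robot.spot_in(camera, name): "point" ([x, y, z] in m, in world coordinates, good to about 4 mm: the middle of the surface that is visible of it).
- robot.masks_of(camera, name): "mask" (384x512 bool, what is visible of it).
Readings, each from a call of its own:
- robot.current_clock(): time.
- robot.current_joint_positions(): joint angles.
- robot.current_qd(): joint speeds.
- robot.current_joint_efforts(): joint torques, N m.
- robot.current_ee_pos(): TCP position.
- robot.current_eef_rot(): TCP orientation.
- robot.current_force(): force on the tool from outside, world axes, zero at the start.
- robot.current_torque(): the same for the moment, N m.
- robot.current_width(): opening from 0.0 (shut) to 1.0 (fully open).
Only numpy, scipy, OpenCV 4.12 (cv2) and the standard library are available. Lean on these libraries where they do the work, as an engineer would, in place of code of your own. Each camera call takes 0.05 s, during which the arm holds its last target. There are 200 camera calls.

## Working session

There is one attempt and no reset: what is moved stays moved. The work goes in short steps, each a Python script; the robot and the scene stay as the last script left them, time stands still between calls to the robot, and variables do not carry over. Pictures are saved under pics/ and viewed, about 8 in all and at most 12, crops included, and the job is handed in when it is done.

```bash
ls; mkdir -p pics
cat > h.py <<'E'
import numpy as np, cv2
from cell import robot
def cloud(name):
    pic,d=robot.grab_frame(name); c=robot.get_calibration(name)
    K=np.array(c["camera_matrix"],float); k1=c["k1"]
    v,u=np.mgrid[0:384,0:512]
    x=(u-K[0,2])/K[0,0]; y=(v-K[1,2])/K[1,1]
    xu,yu=x.copy(),y.copy()
    for _ in range(8):
        s=1+k1*(xu**2+yu**2); xu,yu=x/s,y/s
    P=np.stack([xu*d,yu*d,d],-1)
    R=cv2.Rodrigues(np.array(c["rvec"],float))[0]; t=np.array(c["tvec"],float).ravel()
    W=(P-t)@R; W[d<=0]=np.nan
    return pic,W
def save(n,p): cv2.imwrite(f"pics/{n}.png",cv2.cvtColor(p,cv2.COLOR_RGB2BGR))
E
python3 - <<'E'
from h import *
pt,W=cloud("top"); ps,Ws=cloud("side")
np.savez("w0.npz",pt=pt,W=W,ps=ps,Ws=Ws)
im=np.vstack([pt,ps]); im=cv2.resize(im,(400,600)) if 0 else im
save("top0",pt); save("side0",ps)
for n in ["rack","holder","stone0","base_stone","offcut","hammer","can","cup","jar","brush","wrench","screwdriver"]:
    print(n,[(np.round(r["point"],3).tolist(),round(r["score"],2)) for r in robot.spot_in("top",n)][:5])
print(robot.current_clock(),np.round(robot.current_eef_rot(),2).tolist())
E
```

```text
pics
rack [([0.5, 0.266, 0.014], 0.72)]
holder [([0.541, -0.26, 0.055], 0.96)]
stone0 [([0.502, 0.238, 0.059], 0.75), ([0.51, 0.3, 0.055], 0.71), ([0.511, 0.365, 0.061], 0.68)]
base_stone [([0.573, -0.247, 0.038], 0.78)]
offcut [([0.54, -0.267, 0.061], 0.94), ([0.501, 0.237, 0.059], 0.65), ([0.602, -0.367, 0.016], 0.61), ([0.508, 0.361, 0.063], 0.49)]
hammer [([0.784, 0.01, 0.024], 0.79)]
can [([0.714, -0.268, 0.118], 0.97)]
cup [([0.602, -0.368, 0.016], 0.75), ([0.722, 0.282, 0.051], 0.58), ([0.562, -0.151, 0.068], 0.31)]
jar [([0.562, -0.156, 0.072], 0.67)]
brush [([0.604, -0.367, 0.019], 0.62), ([0.713, -0.266, 0.116], 0.55), ([0.499, 0.173, 0.059], 0.37)]
wrench [([0.308, -0.302, 0.008], 0.93), ([0.723, 0.281, 0.053], 0.58)]
screwdriver [([0.38, -0.074, 0.021], 0.67), ([0.51, 0.299, 0.053], 0.59)]
0.7 [[-0.9, 0.43, -0.0], [0.43, 0.9, -0.0], [-0.0, -0.0, -1.0]]
```

View pics/top0.png

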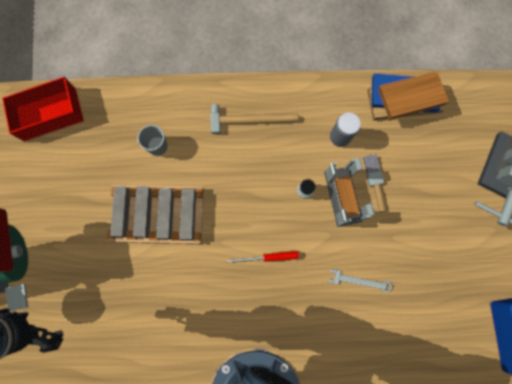

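The top view shows the rack at px (157,214), with four stones standing in it. The holder is at about px (350,195), yawed slightly, with the offcut inside. The jar (307,188), brush (373,170) and can (345,128) are close to it. Next I'll fit the poses from the depth.

Run:
```python
from h import *
z=np.load("w0.npz"); W=z["W"]; P=W.reshape(-1,3); P=P[~np.isnan(P[:,0])]
def rect(Q,n):
    (c,s,a)=cv2.minAreaRect((Q[:,:2]*1000).astype(np.float32)); _,e,V=np.linalg.svd(Q[:,:2]-Q[:,:2].mean(0),full_matrices=False)
    print(n,len(Q),np.round(c,1),np.round(s,1),round(a,1),"med z",round(np.median(Q[:,2]),4),"pca yaw",round(np.degrees(np.arctan2(V[0,1],V[0,0])),1))
for y in [.172,.236,.3,.365]:
    m=(abs(P[:,0]-.5)<.11)&(abs(P[:,1]-y)<.028)&(P[:,2]>.05)&(P[:,2]<.07); rect(P[m],f"stone {y}")
m=(abs(P[:,0]-.5)<.13)&(abs(P[:,1]-.27)<.16)&(P[:,2]>.02)&(P[:,2]<.075); rect(P[m],"rack")
r=robot
N=(np.hypot(P[:,0]-.54,P[:,1]+.262)<.12)
m=N&(P[:,2]>.09)&(P[:,2]<.13); rect(P[m],"posts")
pt=z["pt"]; ms=robot.masks_of("top","offcut")[0]["mask"]; Q=W[ms]; Q=Q[(Q[:,2]>.055)&(Q[:,2]<.075)]; rect(Q,"offcut")
ms=robot.masks_of("top","holder")[0]["mask"]; Q=W[ms]; Q=Q[Q[:,2]>.09]; rect(Q,"holder posts"); 
c=robot.get_calibration("top"); print(np.round(c["camera_matrix"],1).tolist(),np.round(c["tvec"],2))
cr=lambda p,a: cv2.resize(p[a[1]:a[3],a[0]:a[2]],None,fx=4,fy=4,interpolation=cv2.INTER_CUBIC)
a=cr(pt,(295,110,395,240)); s=z["ps"]; 
save("crop0",a)
save("side0",s)
```

```text
stone 0.172 604 [502.  176.6] [ 34.8 138.4] 87.5 med z 0.0586 pca yaw 178.1
stone 0.236 645 [504.8 241. ] [ 35.3 140.2] 87.3 med z 0.0585 pca yaw 177.1
stone 0.3 645 [511.3 305.4] [ 35.6 140.6] 87.3 med z 0.0587 pca yaw 177.4
stone 0.365 613 [513.4 369.6] [ 33.8 141.6] 87.7 med z 0.0582 pca yaw 177.4
rack 4014 [508.  273.4] [266.3 163.9] 87.6 med z 0.0566 pca yaw -92.5
posts 315 [ 549.  -268.7] [163.2  83.1] 9.7 med z 0.1102 pca yaw -170.9
offcut 586 [ 538.7 -267.1] [110.6  42.9] 11.2 med z 0.0667 pca yaw -167.1
holder posts 299 [ 549.  -268.3] [163.3  82. ] 9.9 med z 0.1094 pca yaw -171.2
[[402.8, 0.0, 249.9], [0.0, 402.8, 195.7], [0.0, 0.0, 1.0]] [0.01 0.55 1.07]
```

View pics/side0.png

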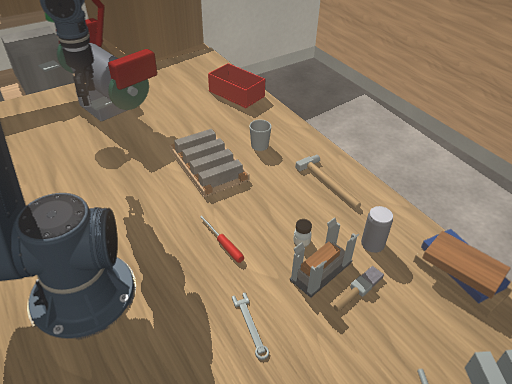

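The fits agree with the given sizes. The rack is at yaw -2.6° and the holder at about (0.549,-0.268), yaw about 9.5°. The side view agrees: offcut in the holder around (325,262), jar at (303,235) beside it. I'll move above the holder and refine with the wrist camera.

```bash
cat >> h.py <<'E'
def rot(deg):
    a=np.radians(deg); c,s=np.cos(a),np.sin(a)
    return np.array([[c,s,0],[s,-c,0],[0,0,-1.]])
def best(p,deg):
    o=[]
    for k in (0,180):
        q=robot.ik(p,rot(deg+k))
        if q is not None: o.append((max(abs(np.array(q)-robot.current_joint_positions()))+.0*abs(q[5]),deg+k))
    return rot(min(o)[1])
def rect(Q,n):
    c,s,a=cv2.minAreaRect((Q[:,:2]*1000).astype(np.float32)); V=np.linalg.svd(Q[:,:2]-Q[:,:2].mean(0),full_matrices=False)[2]
    print(n,len(Q),np.round(c,1),np.round(s,1),round(a,1),"z",round(float(np.median(Q[:,2])),4),"pca",round(np.degrees(np.arctan(V[0,1]/V[0,0])),1))
def near(W,x,y,r,z0,z1):
    P=W.reshape(-1,3); P=P[~np.isnan(P[:,0])]
    return P[(np.hypot(P[:,0]-x,P[:,1]-y)<r)&(P[:,2]>z0)&(P[:,2]<z1)]
E
python3 - <<'E'
from h import *
p=[.545,-.268,.27]; robot.movep(p,best(p,9.5))
print(robot.current_clock(), np.round(robot.current_joint_positions(),2))
pw,W=cloud("wrist"); save("w1",pw); np.save("w1.npy",W)
rect(near(W,.549,-.268,.12,.085,.13),"posts")
rect(near(W,.545,-.268,.06,.058,.075),"offcut")
rect(near(W,.549,-.268,.12,.03,.05),"base")
E
```

```text
3.6417 [-0.46  0.38  0.28  1.48  0.    2.52]
posts 2461 [ 547.3 -269. ] [162.3  81.9] 10.0 z 0.1121 pca 10.1
offcut 3480 [ 541.7 -271.1] [112.1  68.7] 8.8 z 0.0671 pca 11.2
base 2114 [ 540.2 -234.5] [161.3 134.4] 12.6 z 0.0429 pca 36.0
```

View pics/w1.png

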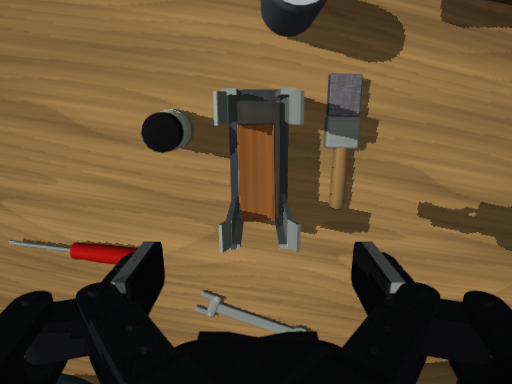

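Run:
```python
from h import *
r=robot
x,y=.543,-.2685
r.set_gripper(.75,35); R=r.current_eef_rot(); R=best([x,y,.2],10.3)
r.move_l([x,y,.12],R,.2); r.move_l([x,y,.050],None,.12)
r.set_gripper(0,35); print("w",r.current_width(),np.round(r.current_force(),1))
r.move_l([x,y,.2],None,.2); print("w",r.current_width(),r.current_clock())
p=[.65,-.02,.09]; r.movep([.65,-.02,.12],best(p,90)); print(r.current_clock())
r.move_l([.65,-.02,.03],None,.15)
print(r.move_l([.65,-.02,.0085],None,.05,until_force=6),r.current_ee_pos())
r.set_gripper(.75); r.move_l([.65,-.02,.15],None,.25)
print(r.current_clock(),r.current_joint_positions().round(2) if hasattr(r.current_joint_positions(),'round') else r.current_joint_positions())
_,W=cloud("top"); rect(near(W,.65,-.02,.09,.012,.04),"offcut"); rect(near(W,.548,-.2685,.1,.034,.05),"base")
```

```text
w 0.4607137623075618 [-0.3  1.7  6.3]
w 0.4584905926434509 6.9167
8.0083
True [ 0.64989737 -0.01994842  0.00891754]
10.2833 [-0.03  0.49  0.15  1.24 -0.    1.54]h.py:26: RuntimeWarning: Mean of empty slice.
  c,s,a=cv2.minAreaRect((Q[:,:2]*1000).astype(np.float32)); V=np.linalg.svd(Q[:,:2]-Q[:,:2].mean(0),full_matrices=False)[2]
  ret = um.true_divide(
  return _methods._mean(a, axis=axis, dtype=dtype,
  ret = ret.dtype.type(ret / rcount)
Traceback (most recent call last):
  File "h.py", line 27, in rect
    print(n,len(Q),np.round(c,1),np.round(s,1),round(a,1),"z",round(float(np.median(Q[:,2])),4),"pca",round(np.degrees(np.arctan(V[0,1]/V[0,0])),1))
                                                                                                                                 ~^^^^^
IndexError: index 0 is out of bounds for axis 0 with size 0
```

Run:
```python
from h import *
r=robot
x,y=.503,.177
r.set_gripper(.6,60); p=[x,y,.15]; r.movep(p,best(p,-2.6)); print(r.current_clock(),np.round(r.current_joint_positions(),2))
_,W=cloud("top"); 
for a in [(.65,-.02,.09,.012,.04,"offcut"),(.548,-.2685,.1,.034,.05,"base"),(.548,-.2685,.1,.055,.08,"left?")]:
    Q=near(W,*a[:5]); print(len(Q)); 
    if len(Q)>20: rect(Q,a[5])
pw,W=cloud("wrist"); save("w2",pw)
for yy in (.177,.241): 
    Q=near(W,.505,yy,.09,.05,.065); Q=Q[abs(Q[:,1]-yy)<.028]
    if len(Q)>20: rect(Q,"stone")
```

```text
11.6833 [ 0.34  0.29 -0.15  1.13 -0.    0.39]
538
offcut 538 [650.7 -25.5] [108.2  41. ] 89.8 z 0.0248 pca 89.2
896
base 896 [ 543.9 -236.5] [162.9 129.5] 8.0 z 0.0426 pca 11.3
154
left? 154 [ 543.1 -237.2] [163.  130.9] 10.3 z 0.0693 pca 20.7
stone 7797 [501.1 176.8] [ 34.2 139.5] 87.4 z 0.059 pca -2.6
stone 6614 [499.2 241.2] [ 34.7 130.6] 87.8 z 0.0591 pca -0.3
```

View pics/w2.png

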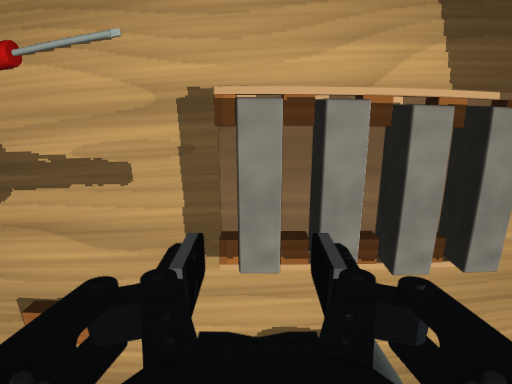

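The wrist view shows the end stone centred between the fingers at about px (259,185), and the offcut lies flat on the bench at z=0.025. Next: pick the stone, set it on edge, then tip it.

```bash
cat >> h.py <<'E'
def pick_and_tip(x,y,yaw=-2.6):
    r=robot
    p=[x,y,.15]; r.set_gripper(.6,60); r.movep(p,best(p,yaw))
    r.move_l([x,y,.07],None,.2); r.move_l([x,y,.023],None,.1)
    r.set_gripper(0,60); print("w",r.current_width())
    r.move_l([x,y,.12],None,.2); print("w",r.current_width(),r.current_clock())
    X,Y=.50,.045
    r.move_l([X,Y,.10],rot(0) if r.current_eef_rot()[0][0]>0 else rot(180),.2)
    r.move_l([X,Y,.03],None,.2); print(r.move_l([X,Y,.0145],None,.05,until_force=8),r.current_ee_pos())
    r.set_gripper(.65); r.move_l([X,Y,.09],None,.25)
    r.set_gripper(0); r.move_l([X,Y+.062,.09],None,.25); r.move_l([X,Y+.062,.044],None,.2)
    r.move_l([X,Y-.008,.044],None,.08); print("F",np.round(r.current_force(),1))
    r.move_l([X,Y+.03,.10],None,.25); r.set_gripper(.85)
    p=[.46,.0,.25]; r.movep(p,best(p,0)); print(r.current_clock())
def flat():
    pw,W=cloud("wrist"); save("flat%d"%int(robot.current_clock()),pw)
    P=W.reshape(-1,3); P=P[~np.isnan(P[:,0])]
    rect(P[(abs(P[:,0]-.5)<.1)&(abs(P[:,1])<.085)&(P[:,2]>.026)&(P[:,2]<.042)],"flat")
    _,W=cloud("top"); P=W.reshape(-1,3); P=P[~np.isnan(P[:,0])]
E
python3 - <<'E'
from h import *
pick_and_tip(.502,.177); flat()
E
ls pics
```

```text
w 0.3906980267464726
w 0.3924168549497901 14.3417
True [0.50122163 0.04542441 0.01597044]
F [-14.4   0.   78.7]
21.0
flat 4895 [498.6   2.4] [140.6  50.1] 0.1 z 0.0344 pca 0.3
crop0.png
flat21.png
side0.png
top0.png
w1.png
w2.png
```

Run:
```python
from h import *
print(np.round(robot.current_force(),1),np.round(robot.current_torque(),2),np.round(robot.current_joint_positions(),2))
for n in ("top",):
    p,W=cloud(n); rect(near(W,.65,-.02,.09,.012,.04),"offcut")
    Q=near(W,.5,0,.09,.026,.042); len(Q)>50 and rect(Q,"flat top")
```

```text
[-0.1 -0.9 -0.6] [ 0.01 -0.    0.02] [ 0.    0.12 -0.12  1.33  0.    0.  ]h.py:26: RuntimeWarning: Mean of empty slice.
  c,s,a=cv2.minAreaRect((Q[:,:2]*1000).astype(np.float32)); V=np.linalg.svd(Q[:,:2]-Q[:,:2].mean(0),full_matrices=False)[2]
  ret = um.true_divide(
  return _methods._mean(a, axis=axis, dtype=dtype,
  ret = ret.dtype.type(ret / rcount)
Traceback (most recent call last):
  File "h.py", line 27, in rect
    print(n,len(Q),np.round(c,1),np.round(s,1),round(a,1),"z",round(float(np.median(Q[:,2])),4),"pca",round(np.degrees(np.arctan(V[0,1]/V[0,0])),1))
                                                                                                                                 ~^^^^^
IndexError: index 0 is out of bounds for axis 0 with size 0
```

View pics/flat21.png

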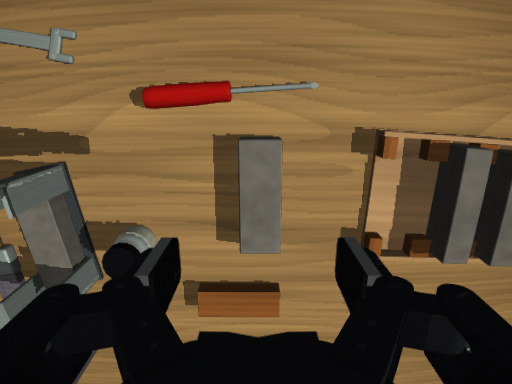

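The stone lies flat at px (260,195), clear of the offcut (239,300). The 79 N vertical reading came at the end of the push, so I'll push more gently next time. Now the grasp across its width and the insertion.

```bash
cat >> h.py <<'E'
H=np.array([.5478,-.2688]); HY=10.
def insert(x,y,level,yaw=0.):
    r=robot; zg=.012
    r.move_l([x,y,.06],best([x,y,.06],yaw),.22); print("hit",r.move_l([x,y,zg],None,.1,until_force=10))
    r.set_gripper(0,70); print("w",r.current_width(),r.current_clock())
    r.move_l([x,y,.20],None,.25)
    p=[*H,.20]; r.movep(p,best(p,HY)); print(r.current_clock(),np.round(r.current_joint_positions(),2))
    zt=zg+level
    r.move_l([*H,.135],None,.15)
    hit=r.move_l([*H,zt-.001],None,.07,until_force=8)
    p=r.current_ee_pos(); print("hit",hit,"dz mm",round((p[2]-zt)*1000,1),np.round(r.current_force(),1),r.current_clock())
    return abs(p[2]-zt)<.004
def release():
    r=robot; r.set_gripper(.72); p=r.current_ee_pos(); r.move_l([p[0],p[1],.2],None,.22); print(r.current_clock())
E
python3 - <<'E'
from h import *
if insert(.499,.0024,.042): release()
E
```

```text
hit False
w 0.5701082784468723 23.15
25.1167 [-0.46  0.4   0.14  1.31  0.   -0.63]
hit True dz mm 1.2 [-0.9 -0.   5.6] 26.7667
27.8667
```

```bash
sed -i 's/r.move_l(\[X,Y+.062,.044\],None,.2)/r.move_l([X,Y+.062,.046],None,.2)/; s/^    r.move_l(\[X,Y-.008,.044\],None,.08); print("F".*/    for yy in (.03,.02,.012,.006,.0): print(yy,r.move_l([X,Y+yy,.046],None,.06,until_force=25),np.round(r.current_force(),1))/' h.py
sed -n '/def pick_and_tip/,/def flat/p' h.py | grep -n "yy"
python3 - <<'E'
from h import *
_,W=cloud("top"); print(len(near(W,*H,.05,.066,.085)))
pick_and_tip(.504,.2412); flat()
E
```

```text
12:    for yy in (.03,.02,.012,.006,.0): print(yy,r.move_l([X,Y+yy,.046],None,.06,until_force=25),np.round(r.current_force(),1))
454
w 0.3919778616339655
w 0.39354058718619755 32.1333
True [0.50120909 0.04523999 0.01586403]
0.03 False [ 0.2  0.1 -0. ]
0.02 False [0.3 2.8 1.3]
0.012 True [-2.6  6.3  7.9]
0.006 True [-3.4  6.8 12.9]
0.0 True [-1.3  5.  11.9]
39.6417
flat 154 [495.7  29. ] [ 30.4 142.2] 77.3 z 0.0344 pca -4.5
```

View pics/flat39.png

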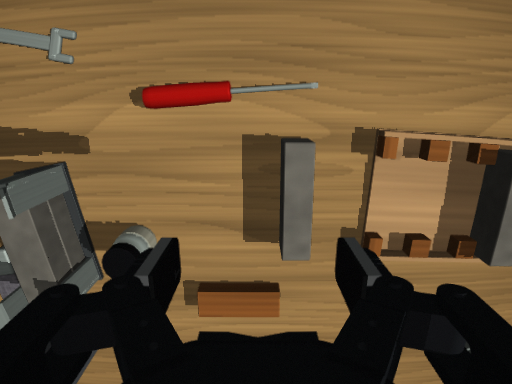

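Run:
```python
from h import *
_,W=cloud("wrist"); Q=near(W,.5,.04,.09,.044,.06); rect(Q,"edge"); Q=near(W,*H,.05,.066,.085); len(Q)>50 and rect(Q,"second")
```

```text
edge 3662 [500.2  44.8] [140.1  34.5] 0.3 z 0.0512 pca 0.2
second 3107 [ 548.  -268.4] [99.3 52.3] 10.0 z 0.0767 pca 6.6
```

The guard stopped the push early, so the stone is still upright at (.500,.045), px (297,198). The finger sticks to the rising face, which also explains the earlier force. I'll push along the tipping arc instead.

Run:
```python
from h import *
r=robot; X,Y=.50,.0448
r.set_gripper(0)
p=[X,Y+.05,.10]; r.movep(p,best(p,0)); r.move_l([X,Y+.05,.044],None,.25)
for th in (0,10,20,30,38,44):
    c,s=np.cos(np.radians(th)),np.sin(np.radians(th))
    h=r.move_l([X,Y-.017+.0145+.034*c-.044*s,.034*s+.044*c],None,.06,until_force=50)
    print(th,h,np.round(r.current_force(),1))
    if h: break
r.move_l([X,Y+.02,.10],None,.25); r.set_gripper(.85)
p=[.46,.0,.25]; r.movep(p,best(p,0)); print(r.current_clock())
flat()
```

```text
0 False [ 0.3  0.7 -0.1]
10 False [-0.   2.1 -0.5]
20 False [0.1 3.  3. ]
30 False [1.2 1.7 1.3]
38 False [0.4 0.1 0.4]
44 False [ 0.2 -0.7 -0.3]
45.275
flat 4837 [499.3   2.5] [139.2  50.2] 0.1 z 0.0343 pca 0.1
```

Tipped gently; forces stayed at 3 N or less. The second stone in the holder measured (.548,-.268) at yaw 10°, z=.077, so it is seated flat. Now the last one.

Run:
```python
from h import *
if insert(.4995,.0025,.076):
    release()
    pw,W=cloud("wrist"); save("end_w",pw)
    Q=near(W,*H,.085,.1,.116); rect(Q,"third+posts"); Q=near(W,*H,.045,.1,.116); rect(Q,"third mid")
    p=[.40,.0,.30]; robot.movep(p,best(p,0)); pt,W=cloud("top"); save("end_t",pt)
    print(robot.current_clock(),robot.current_ee_pos())
```

```text
hit False
w 0.5658451323969468 47.375
49.3417 [-0.46  0.4   0.14  1.31  0.   -0.63]
hit True dz mm 1.2 [-1.9  0.9  5.8] 50.55
51.4917
third+posts 13629 [ 546.9 -267.7] [162.5  77.1] 9.2 z 0.1104 pca 10.1
third mid 7023 [ 547.8 -268.9] [89.7 50.2] 10.0 z 0.1105 pca 10.1
52.8167 [ 0.40055557 -0.00054127  0.29940535]
```

Run:
```python
import cv2
a=cv2.imread("pics/end_w.png");b=cv2.imread("pics/end_t.png"); cv2.imwrite("pics/end.png",cv2.resize(cv2.hconcat([a,b]),(800,300)))
```

```text
(no output)
```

View pics/end.png

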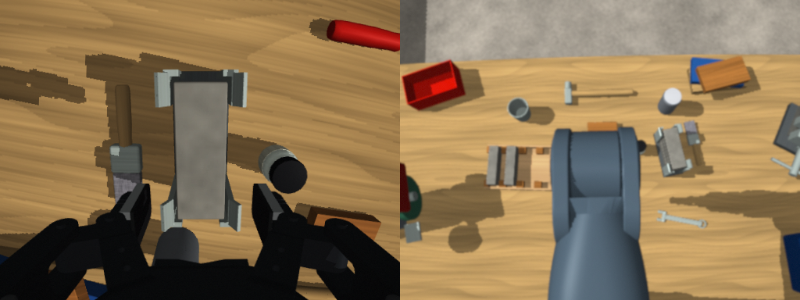

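The pile lies flat between the posts (left picture, px (200,150)). Two stones still stand in the rack (right picture, px (503,166)), and the bystanders that show are where they were. Handing in.

```bash
python3 -c "
from h import *
robot.job_done(); print(robot.current_clock())"
```

```text
the job is handed in; nothing more can be done
the job is handed in; nothing more can be done
```

I handed the job in at about 53 s of the 72 s allowed, with three stones lying flat in the holder. I took the offcut out first and laid it flat on the bench at (0.65, -0.025). Then I picked two stones from the rack one at a time, tipped each on the bench, took it again across its width and set it in the holder.

**Last checks:**
- **Pile:** the top stone is at z = 0.1105 m (0.110 expected). It is centred within 1 mm of the holder centre I had measured, at the same yaw of 10°.
- **Rack:** the other two stones are still standing in it.
- **Offcut:** it measured flat (top at 0.025 m) right after I laid it down. In the last top picture the arm partly hides it.
- **Bystanders:** the hammer, cup, can, jar, brush and spanner look unmoved in the final pictures. The arm hides the screwdriver in the last top picture, but nothing went near it.

**What did not go cleanly:**
- **First stone:** the straight push to tip it ended with about 79 N on the wrist. That is under the 120 N limit, but the peak during the push was not recorded.
- **Second stone:** my first push stopped early on a force guard and left the stone upright. I repeated it along the tipping arc, and the readings stayed at about 3 N or less.

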